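# Open the lamp box of a microscope bench

### The job

The bulb in the microscope's white lamp box has to be changed, so open the lamp well: press the red snap tab all the way in (it stays in), and only then push the black cover by its orange rib, along the rails, off its seat until it has dropped flat onto the lower grey rear deck of the box. Do it with the fingertips only: do not lift the cover or let it fall off the box, and leave everything else on the table where it stands.

Things in the scene. Friction and masses are not known exactly. Their poses are not given: they have to be found in the camera images.
- lamp_box: White lamp box fixed to the table, 230 x 100 mm (x, y). Origin at table level under the centre of the cover's seat; z up; +x is the way the cover slides off. White top 50 mm above the table, x -80 to +56 mm, bare behind the cover (x -80 to -35). Open lamp well 44 x 40 mm under the cover. Boss for the tab at x 26 to 66, y -78 to -50, top 53 mm.
- deck_mid (a point): Centre of the lower grey rear deck, at x = 100.5 mm of the box, 46 mm above the table. The deck runs from x = 56 mm to an end stop at x = 145 mm (5 mm thick, top 58 mm). Two aluminium rails at y = 37 to 43 and -37 to -43 mm, x -40 to 150 mm, top 56 mm, guide the cover.
- cover: Loose black cover 70 x 70 x 8 mm, about 70 g, origin at the centre of its underside, axes as the box's; starts centred on the seat, 50 mm above the table. Slides under 2 N once the tab is in. Off the seat it lies on the deck, origin 91 to 110 mm along the box's x.
- rib_top (a point): Centre of the top of the orange rib on the cover: 12 mm long (x), 60 mm wide (y), 12 mm above the cover's top, along its trailing edge. The trailing end is so an upright face at x = -35 mm of the cover, reaching 20 mm above the underside: push there towards the box's +x. This point is at x = -29, z = 20 mm of the cover.
- tab_top (a point): Centre of the top face of the red snap tab, 30 x 22 mm (box x, y), outside the -y rail at x = 46, y = -63 mm of the box. It is about 70 mm above the table when out and 58 mm when fully in, still higher than the rails and boss beside it.
- tab (a joint): Travel of the tab, pressed straight down: 0 out (cover locked), 0.012 m fully in, at a stop. It moves at about 6 N and stays where it is left; no spring returns it. Its red catch reaches across the cover's path 3 mm ahead of the leading edge and is below the white top from about 0.007 m on.
- oil_bottle: Bystander: amber oil bottle, 30 mm across, 65 mm high, loose; origin at its underside. Stands behind the lamp box's -x end.
- objective_case: Bystander: clear case with black cap, 38 mm across, 58 mm high, loose; origin at its underside. Stands beside the box's +y side.
- bulb_carton: Bystander: cardboard bulb carton 40 x 40 x 60 mm high, loose; origin at its underside. Stands beyond the tab, on the box's -y side.
- slide_box: Bystander: blue open box of glass slides 100 x 90 mm, about 35 mm high, loose; origin at its underside.
- phone: Bystander: red phone 145 x 72 x 9 mm lying flat, loose; origin at its underside.
- dish: Bystander: shallow glass dish 90 mm across, 16 mm high, loose; origin at its underside.
Not all that is in view belongs to the job. Leave any blue, green or purple look-alike of the cover alone.

How it is judged (in metres and radians):
On the way, in this order (a step that is already met when the one before it is completed fails the run):
1. the snap tab is pressed in (over 9 of its 12 mm) while the cover is still on its seat (value of joint tab above 0.009 m and x of cover in the frame of lamp_box below 0.006 m), for 0.1 s.
2. the cover has been pushed off the seat onto the rear deck (x of cover in the frame of lamp_box above 0.087 m and height (world z) of cover below 0.048 m), for 0.1 s.
At the end, for the whole second after the job is handed in: The tab is in (over 9 mm), and the cover lies flat (within 0.05 rad) and at rest between the rails on the lower rear deck: its origin 87 to 114 mm along the lamp box's x, within 6 mm of its centre line, 43 to 48 mm above the table (all of step 2 and value of joint tab above 0.009 m and x of cover in the frame of lamp_box below 0.114 m and y of cover in the frame of lamp_box between -0.006 and 0.006 m and height (world z) of cover above 0.043 m and angle between cover's own z axis and vertical below 0.05 rad and linear speed of cover below 0.01 m/s); the robot touches nothing.
It fails at once if the cover is lifted: its underside's centre rises over 10 mm above the seat (height (world z) of cover above 0.06 m).
It fails at once if the cover is tipped up by over 0.35 rad (angle between cover's own z axis and vertical above 0.35 rad).
It fails at once if the cover falls off the lamp box (height (world z) of cover below 0.038 m).
It fails at once if a bystander (bottle, case, carton, slide box, phone or dish) is moved by over 15 mm (distance of any of oil_bottle, objective_case, bulb_carton, slide_box, phone, dish from where it was at the start of the episode above 0.015 m).
It also fails if it takes over 45 s, if anything falls off the work surface, if the arm or the gripper's body presses on something with over 40 N, if the wrist force passes 120 N, or if a joint passes its speed limit or range.

### The arm

A 6-joint arm with a two-finger parallel gripper is mounted at the origin on the work surface. World frame = base frame: x ahead of the robot, y to its left, z up, the work surface at z = 0. Lengths are in mm, angles in rad, forces in N, time in s.
With the tool pointing down it reaches from about 300 to 875 mm from the base axis. Payload 6.4 kg.
Tool frame: the origin (TCP) lies at the centre of the arm's flange, where the gripper is bolted on; the fingertips stand 166 mm ahead of it and the grasp point (between the pads) lies 147 mm ahead of it (ctrl.finger_overhang is the distance from the TCP to the fingertips, in mm); z points along the fingers, y is the line along which they close (so a half turn about z gives the same grasp; the last joint's range is limited). The gripper opens to 88 mm and grips with 3 to 60 N. Pads are 18 mm wide; open, the fingers measure 123 mm over their backs; the gripper's body (75 mm by 187 mm) begins 45 mm behind the grasp point.
Start: joints at [1.098, 0.181, 1.607, -0, 1.354, -0.206], TCP at [151.585, 554.675, 404.714] pointing down, gripper open.
Joint ranges: [-2.99, 2.99], [-0.89, 2.07], [0.3, 2.58], [-1.14, 4.28], [0, 2.63], [-3.12, 3.12]. Speed limits (rad/s): [2.57, 2.57, 3.01, 3.14, 3.14, 3.14].

### API

Orientations are given as a rotation vector (axis times angle).
In Python, from plant import ctrl gives the robot as it stands.
- The arm moves only by the tool send_rows, never from a script. Its argument "targets" is a list of rows, each a list of 3 entries, a list of its own where there are three numbers: the shift along the tool's x, y, z in mm, then the turn, a rotation vector about the tool's x, y, z in rad, then the opening in per cent of the stroke, from 0 (shut) to 100 (fully open). A call has 1 to 20 rows; each row shifts and turns the commanded pose from where the row before left it, along the tool's axes as they then stand; what a row does not reach is not made up. A row lasts 1/10 s, in which the tool goes at most 50 mm and 8.59 degrees, less where a joint would pass 70% of its speed; a pose out of reach is approached as far as the arm can. A call with a gripper value outside its range is refused whole. The fingers move at their own pace and stop on an object; "force" is the grip in N (left out, the last holds). Time passes only in rows, so rows that do not move let the fingers close. It gives the time, the measured TCP pose, the force, the opening and the grip force at its end, in the units of the state.
- ctrl.state(): the state, without advancing time (a new reading comes with each control period).
- ctrl.read_camera(name): name is "side" or "top" or "wrist"; returns (picture, depth): 480x640x3 uint8, blue, green, red; 480x640 float32, mm along the optical axis (not along the pixel's ray), 0 where there is no reading.
- ctrl.camera_model(name): a dict with "K" (3x3 intrinsics, pixels), "dist" ([k1, k2, p1, p2, k3] as OpenCV has them; the pictures are not rectified), "extrinsics" (4x4, takes a point from camera to world coordinates); the wrist camera has in their place "T_tool_cam" (4x4, takes a point from camera to tool coordinates, whose origin is the TCP and whose axes are the flange's). Camera axes: x right, y up, looking along -z (the intrinsics and any distortion apply to the point x, -y, -z); pixel columns grow to the right and rows downward; lengths in mm; the calibration is good to about 2 mm. A picture is of the moment at which its call begins: read the wrist's pose just before it. camera_model takes no time and is no camera call.
- ctrl.finish_job(): hands the job in; it is judged then, once.
The state is a dict: "time_s": time; "joint_positions": joint angles; "joint_velocities": joint speeds; "tau": joint torques, N m; "tcp_pos": TCP position; "tcp_rot": TCP orientation; "ft_force": force on the tool from outside, world axes, zero at the start; "torque": the same for the moment, N m; "opening": finger opening in mm; "grasp_force": force on a finger pad.
Only numpy, scipy, OpenCV 4.12 (cv2) and the standard library are available. Lean on these libraries where they do the work, as an engineer would, in place of code of your own. Each camera call takes 0.05 s, during which the arm holds its last target. There are 200 camera calls.

## Working session

There is one attempt and no reset: what is moved stays moved. The work goes in short steps, Python scripts to look and compute and a tool call to move; the robot and the scene stay as the last step left them, time stands still between calls to the robot, and variables do not carry over. Pictures are saved under pics/ and viewed, at most 10 in all, crops included, and the job is handed in when it is done.

Besides the shell and the picture viewer there is one more tool, called after ">>>" as a command line: name --argument value ..., lists and objects as JSON in quotes. send_rows: Moves the arm, as the interface text tells. Its arguments: {"type":"object","properties":{"targets":{"type":"array"},"force":{"type":"number"}},"required":["targets"]}

```bash
mkdir -p pics; ls; cat > h.py <<'E'
import numpy as np, cv2
from plant import ctrl
def ray(name,px):
    m=ctrl.camera_model(name);K=np.array(m["K"]);d=np.array(m["dist"])
    u=cv2.undistortPoints(np.array(px,float).reshape(-1,1,2),K,d).reshape(-1,2)
    r=np.c_[u[:,0],-u[:,1],-np.ones(len(u))]
    T=np.array(m["extrinsics"])
    return T[:3,3], r@T[:3,:3].T
def onplane(name,px,z):
    o,r=ray(name,px); return o+r*((z-o[2])/r[:,2])[:,None]
E
python3 - <<'E'
from h import *
for n in("top","side"):
    p,d=ctrl.read_camera(n);cv2.imwrite(f"pics/{n}0.png",p);np.save(n+"0.npy",d)
    m=ctrl.camera_model(n);print(n,np.round(m["extrinsics"],2).tolist(),np.round(m["K"],1).tolist(),m["dist"])
print(ctrl.state(),ctrl.finger_overhang)
E
```

```text
pics
top [[0.01, 0.99, -0.16, 337.39], [-1.0, 0.01, -0.01, -17.58], [-0.01, 0.16, 0.99, 1305.95], [0.0, 0.0, 0.0, 1.0]] [[581.8, 0.0, 326.3], [0.0, 581.8, 235.2], [0.0, 0.0, 1.0]] [-0.00604621  0.          0.          0.          0.        ]
side [[0.74, 0.39, -0.54, -128.61], [-0.67, 0.46, -0.58, -747.99], [0.02, 0.8, 0.6, 803.93], [0.0, 0.0, 0.0, 1.0]] [[597.8, 0.0, 330.4], [0.0, 597.8, 242.2], [0.0, 0.0, 1.0]] [0.03368385 0.         0.         0.         0.        ]
{'time_s': 0.1, 'joint_positions': array([ 1.09769174e+00,  1.81442672e-01,  1.60785376e+00,  2.16053330e-05,
        1.35381567e+00, -2.06295547e-01]), 'joint_velocities': array([ 0.00135102, -0.00097753, -0.00192143,  0.00040594, -0.00190234,
        0.00048714]), 'tau': array([ 2.91791730e-04, -4.34816158e+01, -3.42698050e+01,  7.03746476e-02,
        3.38584080e-02, -2.13784097e-05]), 'tcp_pos': array([151.4797696 , 554.46692528, 403.93980191]), 'tcp_rot': array([-4.17797832e-01, -3.11315573e+00,  2.23893871e-03]), 'ft_force': array([-0.37000469,  0.11042866,  0.47420613]), 'torque': array([-0.03724062,  0.05909705, -0.01346365]), 'grasp_force': 0.0, 'opening': 88.27779097190547} 166.0
```

View pics/top0.png

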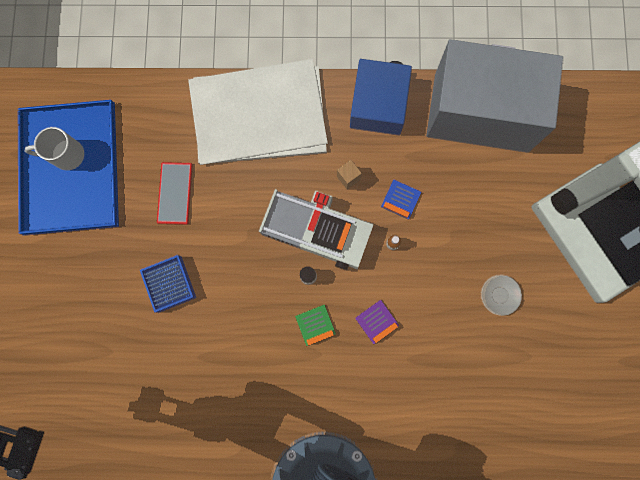

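View pics/side0.png

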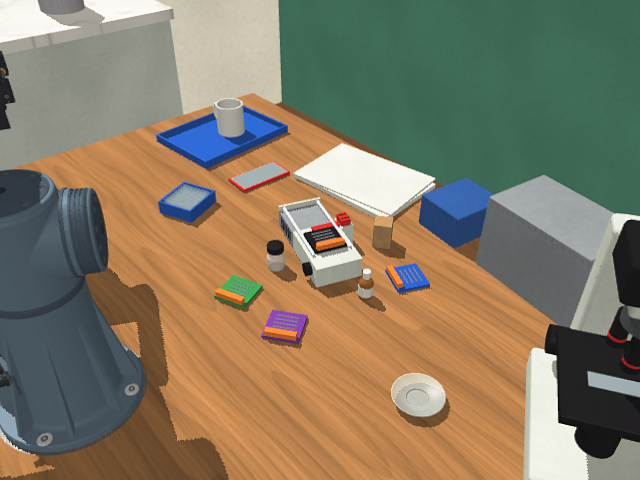

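The top view shows the white lamp box around (316,229). On it are the black cover (331,233) with its orange rib at (344,237) and the red tab at (321,199). Look-alikes are blue (402,198), green (316,325) and purple (377,321). The black one in the white box fits the description, since it is the only black one and it sits between the rails. I'll confirm in a crop and measure.

```bash
python3 - <<'E'
from h import *
p=cv2.imread("pics/top0.png");s=cv2.imread("pics/side0.png")
def mask(im,lo,hi,box):
    h=cv2.cvtColor(im,cv2.COLOR_BGR2HSV);m=cv2.inRange(h,lo,hi);k=np.zeros_like(m);x0,y0,x1,y1=box;k[y0:y1,x0:x1]=m[y0:y1,x0:x1];return k
def report(n,im,lo,hi,box,z):
    m=mask(im,lo,hi,box)
    for c in cv2.findContours(m,cv2.RETR_EXTERNAL,cv2.CHAIN_APPROX_NONE)[0]:
        if cv2.contourArea(c)<15: continue
        r=cv2.minAreaRect(c);b=cv2.boxPoints(r);w=onplane(n,b,z);print(n,cv2.contourArea(c),np.round(b,1).tolist());print(np.round(w[:,:2],1).tolist(),np.round(onplane(n,[r[0]],z),1))
O=((5,150,120),(18,255,255));R=((0,150,80),(4,255,255))
report("top",p,*O,(325,210,365,260),70)
report("side",s,*O,(300,225,360,260),70)
report("top",p,*R,(305,185,335,235),70)
report("side",s,*R,(300,205,360,240),70)
# box footprint of white/grey: depth-based
d=np.load("top0.npy");
a=cv2.resize(p[170:290,240:400],(800,600),interpolation=cv2.INTER_CUBIC)
b=cv2.resize(s[190:300,260:410],(800,587),interpolation=cv2.INTER_CUBIC)
cv2.imwrite("pics/crop1.png",a);cv2.imwrite("pics/crop2.png",b)
E
```

```text
top 126.5 [[336.0, 247.89999389648438], [345.5, 221.6999969482422], [350.79998779296875, 223.60000610351562], [341.20001220703125, 249.8000030517578]]
[[507.6, -22.1], [564.8, -42.2], [560.8, -53.5], [503.6, -33.4]] [[534.1 -37.8  70. ]]
side 194.0 [[315.0, 243.10000610351562], [342.8999938964844, 235.6999969482422], [345.0, 243.6999969482422], [317.1000061035156, 251.0]]
[[507.9, -20.8], [568.1, -39.5], [552.7, -62.1], [493.9, -43.4]] [[530.3 -41.5  70. ]]
top 103.5 [[307.20001220703125, 228.6999969482422], [314.5, 209.3000030517578], [320.20001220703125, 211.5], [312.8999938964844, 230.8000030517578]]
[[548.8, 40.3], [591.6, 25.2], [587.0, 12.8], [544.2, 27.9]] [[567.8  26.6  70. ]]
top 93.5 [[311.8999938964844, 204.3000030517578], [316.1000061035156, 191.6999969482422], [328.3999938964844, 195.8000030517578], [324.20001220703125, 208.39999389648438]]
[[602.6, 31.1], [630.8, 22.4], [621.9, -4.5], [593.8, 4.3]] [[612.2  13.3  70. ]]
side 70.0 [[310.8999938964844, 226.5], [331.29998779296875, 221.8000030517578], [332.29998779296875, 226.10000610351562], [311.8999938964844, 230.8000030517578]]
[[539.3, 28.3], [583.5, 13.1], [574.4, 0.1], [530.8, 15.3]] [[556.8  14.2  70. ]]
side 134.5 [[335.0, 225.0], [335.0, 212.0], [350.0, 212.0], [350.0, 225.0]]
[[581.5, -0.8], [614.6, 35.2], [639.5, 14.0], [605.7, -21.4]] [[610.1   6.5  70. ]]
```

View pics/crop1.png

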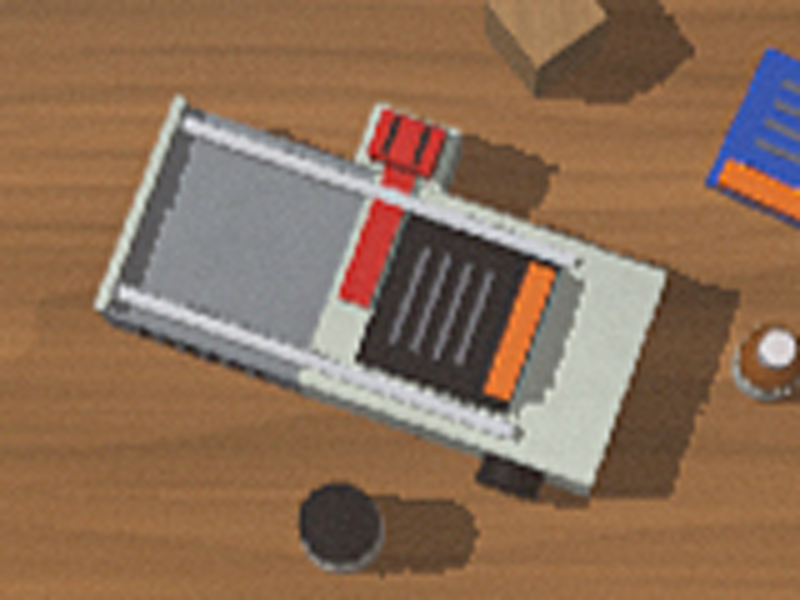

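View pics/crop2.png

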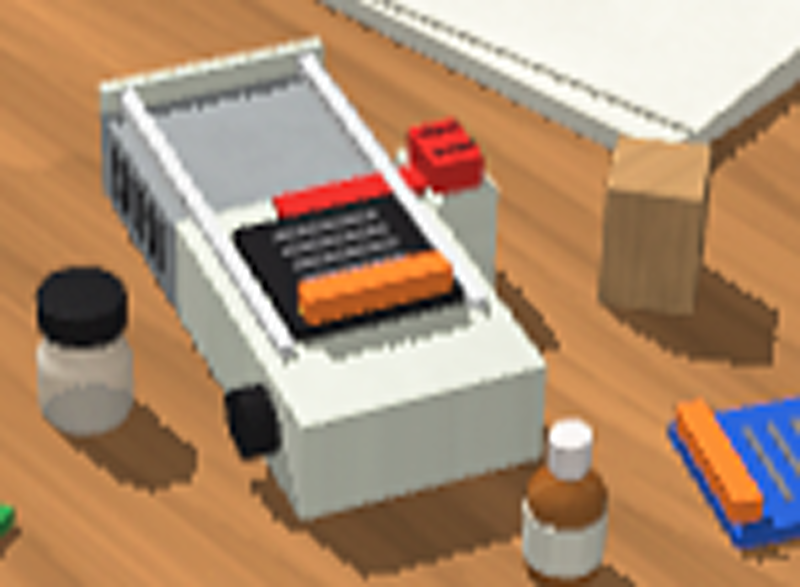

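The crops confirm it: the black cover with the orange rib sits between the rails of the white box, with the red tab beside it. The box frame comes out at origin ≈ (544,-10.5) mm and +x at yaw ≈ 70.7°. I'll turn the tool so its x is along the box's +x, which suits both actions, and close the fingers.

>>> send_rows --targets '[[[0,0,0],[0,0,0.149],0],[[0,0,0],[0,0,0.149],0],[[0,0,0],[0,0,0.149],0],[[0,0,0],[0,0,0.149],0],[[0,0,0],[0,0,0.149],0],[[0,0,0],[0,0,0.149],0],[[0,0,0],[0,0,0.149],0],[[0,0,0],[0,0,0.149],0],[[0,0,0],[0,0,0.149],0],[[0,0,0],[0,0,0.149],0],[[0,0,0],[0,0,0.15],0],[[0,0,0],[0,0,0],0]]' --force 20

```text
time_s: 1.3
tcp_pos: [151.5, 554.6, 404.2]
tcp_rot: [2.562, 1.817, -0.001]
ft_force: [-0.8, 0.3, 0.7]
opening: 0.2
grasp_force: 0.0
```

```bash
cat >> h.py <<'E'
from scipy.spatial.transform import Rotation as Ro
YAW=np.radians(70.7); ORG=np.array([544,-10.5])
BX=np.array([np.cos(YAW),np.sin(YAW)]);BY=np.array([-BX[1],BX[0]])
def where():
    s=ctrl.state();R=Ro.from_rotvec(s["tcp_rot"]).as_matrix();p=s["tcp_pos"]
    tip=p+R@[0,0,166];q=tip[:2]-ORG
    print("t",round(s["time_s"],2),"tip box x,y,z",np.round([q@BX,q@BY,tip[2]],1),"yaw x",np.round(np.degrees(np.arctan2(R[1,0],R[0,0])),2),"tilt",np.round(R[:2,2],4),"open",round(s["opening"],1),"F",np.round(s["ft_force"],1),"j",np.round(s["joint_positions"],2))
    return tip,R
def shift(x,y,z):
    tip,R=where();w=ORG+x*BX+y*BY;print("shift tool",np.round(R.T@(np.array([*w,z])-tip),1))
E
python3 - <<'E'
from h import *
shift(46,-64,110)
# rail/edge check of yaw and carton
print(onplane("top",[(277,194),(356,222.4)],56).round(1).tolist(),onplane("top",[(264,228.6),(343,256.6)],56).round(1).tolist(),onplane("top",[(349,173)],60).round(0))
E
```

```text
t 1.3 tip box x,y,z [403.4 557.2 238.2] yaw x 70.67 tilt [-0.0004 -0.0008] open 0.2 F [-0.8  0.3  0.7] j [1.1  0.18 1.61 0.   1.35 1.44]
shift tool [-357.   621.4  128.5]
[[628.1, 108.9, 56.0], [566.2, -65.3, 56.0]] [[550.5, 135.4, 56.0], [490.8, -37.4, 56.0]] [[676. -49.  60.]]
```

>>> send_rows --targets '[[[-22,39,0],[0,0,0],0],[[-22,39,0],[0,0,0],0],[[-22,39,0],[0,0,0],0],[[-22,39,0],[0,0,0],0],[[-22,39,0],[0,0,0],0],[[-22,39,0],[0,0,0],0],[[-22,39,0],[0,0,0],0],[[-22,39,0],[0,0,0],0],[[-22,39,0],[0,0,0],0],[[-22,39,0],[0,0,0],0],[[-22,39,0],[0,0,0],0],[[-22,39,0],[0,0,0],0],[[-22,39,0],[0,0,0],0],[[-22,39,0],[0,0,0],0],[[-22,39,0],[0,0,0],0],[[-22,36,0],[0,0,0],0],[[0,0,30],[0,0,0],0],[[0,0,30],[0,0,0],0],[[0,0,30],[0,0,0],0],[[0,0,0],[0,0,0],0]]'

```text
time_s: 3.3
tcp_pos: [619.9, 17.7, 309.5]
tcp_rot: [-2.553, -1.819, 0.011]
ft_force: [-0.4, 0.9, -1.2]
opening: 0.6
grasp_force: 0.0
```

```bash
python3 - <<'E'
from h import *
shift(46,-64,76)
p,d=ctrl.read_camera("top");q,_=ctrl.read_camera("side")
cv2.imwrite("pics/a1.png",np.hstack([cv2.resize(p[160:270,260:380],(400,367)),cv2.resize(q[170:280,280:400],(400,367))]))
E
```

```text
t 3.3 tip box x,y,z [ 51.4 -60.8 143.5] yaw x 70.94 tilt [-0.0094  0.0015] open 0.6 F [-0.4  0.9 -1.2] j [-0.16  0.38  1.56 -0.    1.21  0.17]
shift tool [-5.3  3.9 67.5]
```

View pics/a1.png

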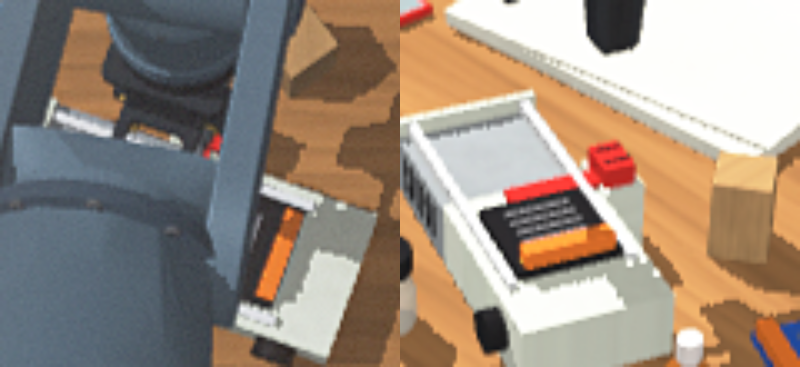

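The gripper hangs above the tab, which is clear in the side view at (612,165), with the cover still seated. Descending to just above the tab.

>>> send_rows --targets '[[[-5,4,0],[0,0,0],0],[[0,0,20],[0,0,0],0],[[0,0,20],[0,0,0],0],[[0,0,18],[0,0,0],0],[[0,0,5],[0,0,0],0],[[0,0,0],[0,0,0],0],[[0,0,0],[0,0,0],0]]'

```text
time_s: 4.1
tcp_pos: [624.7, 11.4, 253.5]
tcp_rot: [2.56, 1.818, 0.003]
ft_force: [0.4, 0.8, 0.1]
opening: 0.7
grasp_force: 0.0
```

```bash
python3 - <<'E'
from h import *
shift(46,-64,58)
q,_=ctrl.read_camera("side")
cv2.imwrite("pics/a2.png",cv2.resize(q[170:280,280:400],(480,440),interpolation=cv2.INTER_CUBIC))
E
```

```text
t 4.1 tip box x,y,z [ 47.4 -69.4  87.5] yaw x 70.77 tilt [ 0.0026 -0.0005] open 0.7 F [0.4 0.8 0.1] j [-0.17  0.45  1.58 -0.    1.1   0.16]
shift tool [-1.4 -5.5 29.5]
```

View pics/a2.png

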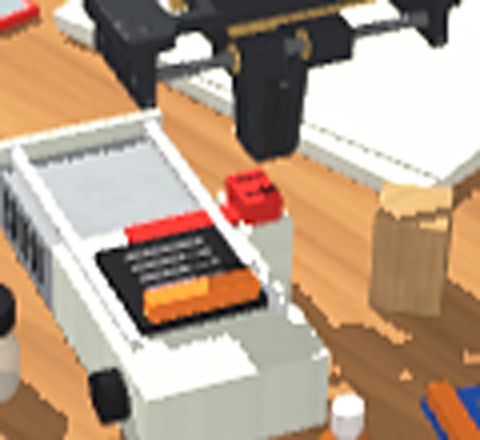

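The closed fingertips at (268,150) hang right over the red tab at (253,195). Pressing.

>>> send_rows --targets '[[[-1,-5,6],[0,0,0],0],[[0,0,6],[0,0,0],0],[[0,0,4],[0,0,0],0],[[0,0,3],[0,0,0],0],[[0,0,3],[0,0,0],0],[[0,0,3],[0,0,0],0],[[0,0,3],[0,0,0],0],[[0,0,1],[0,0,0],0],[[0,0,0],[0,0,0],0],[[0,0,0],[0,0,0],0]]'

```text
time_s: 5.15
tcp_pos: [618.7, 12.4, 224.3]
tcp_rot: [-2.561, -1.819, 0.002]
ft_force: [-8.7, 0.5, 16.1]
opening: 0.6
grasp_force: 7.8
```

```bash
python3 - <<'E'
from h import *
shift(46,-64,58)
E
```

```text
t 5.15 tip box x,y,z [ 46.2 -62.7  58.3] yaw x 70.77 tilt [-0.0014 -0.    ] open 0.6 F [-8.7  0.5 16.1] j [-0.17  0.49  1.61 -0.    1.05  0.16]
shift tool [-0.2  1.3  0.3]
```

16 N at 58.3 mm means the tab is on its stop. Lift, and move to behind the rib.

>>> send_rows --targets '[[[0,0,-20],[0,0,0],0],[[0,0,-25],[0,0,0],0],[[-25,-16,0],[0,0,0],0],[[-25,-16,0],[0,0,0],0],[[-25,-16,0],[0,0,0],0],[[-26,-15,0],[0,0,0],0],[[0,0,0],[0,0,0],12],[[0,0,0],[0,0,0],12]]'

```text
time_s: 5.95
tcp_pos: [526.2, -62.6, 267.9]
tcp_rot: [2.563, 1.817, 0.001]
ft_force: [0.5, 0.1, 0.4]
opening: 10.3
grasp_force: 0.0
```

```bash
python3 - <<'E'
from h import *
shift(-55,0,54)
q,_=ctrl.read_camera("side")
cv2.imwrite("pics/a3.png",cv2.resize(q[170:300,280:400],(480,520),interpolation=cv2.INTER_CUBIC))
E
```

```text
t 5.95 tip box x,y,z [-55.   -0.6 101.9] yaw x 70.66 tilt [0.0007 0.0001] open 10.3 F [0.5 0.1 0.4] j [-0.34  0.25  1.83  0.    1.06 -0.01]
shift tool [ 0.  -0.6 47.9]
```

View pics/a3.png

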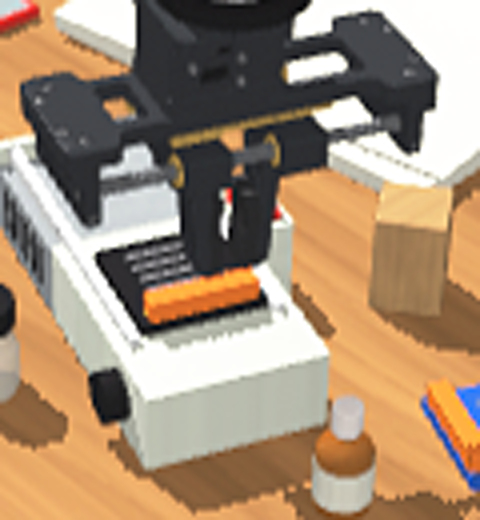

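The cover is still seated, and the tips hang above and behind the rib (projected over it in this oblique view). Lower behind the rib.

>>> send_rows --targets '[[[0,0,15],[0,0,0],12],[[0,0,12],[0,0,0],12],[[0,0,8],[0,0,0],12],[[0,0,7],[0,0,0],12],[[0,0,5],[0,0,0],12],[[0,0,0],[0,0,0],12],[[0,0,0],[0,0,0],12]]'

```text
time_s: 6.7
tcp_pos: [526.2, -62.3, 220.8]
tcp_rot: [2.561, 1.819, 0.0]
ft_force: [1.1, -0.7, -0.1]
opening: 10.4
grasp_force: 0.0
```

```bash
python3 - <<'E'
from h import *
shift(-44,0,55)
q,_=ctrl.read_camera("side")
cv2.imwrite("pics/a4.png",cv2.resize(q[170:300,280:400],(480,520),interpolation=cv2.INTER_CUBIC))
E
```

```text
t 6.7 tip box x,y,z [-54.8  -0.4  54.8] yaw x 70.75 tilt [ 0.0001 -0.    ] open 10.4 F [ 1.1 -0.7 -0.1] j [-0.34  0.33  1.85  0.    0.97 -0.01]
shift tool [10.8 -0.4 -0.2]
```

View pics/a4.png

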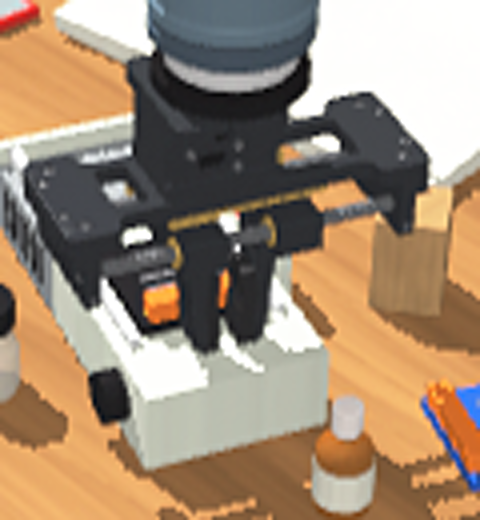

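Fingertips (235,335) stand on the bare strip just behind the orange rib, with no contact force. Push gently, then check.

>>> send_rows --targets '[[[4,0,0],[0,0,0],12],[[4,0,0],[0,0,0],12],[[4,0,0],[0,0,0],12],[[4,0,0],[0,0,0],12],[[4,0,0],[0,0,0],12],[[4,0,0],[0,0,0],12],[[4,0,0],[0,0,0],12],[[4,0,0],[0,0,0],12],[[4,0,0],[0,0,0],12],[[4,0,0],[0,0,0],12],[[0,0,0],[0,0,0],12]]'

```text
time_s: 7.85
tcp_pos: [539.4, -24.0, 220.7]
tcp_rot: [-2.561, -1.819, -0.0]
ft_force: [0.4, 0.3, 0.3]
opening: 10.7
grasp_force: 0.0
```

```bash
python3 - <<'E'
from h import *
shift(54,0,55)
q,_=ctrl.read_camera("side")
cv2.imwrite("pics/a5.png",cv2.resize(q[170:300,270:390],(480,520),interpolation=cv2.INTER_CUBIC))
E
```

```text
t 7.85 tip box x,y,z [-14.2  -0.1  54.7] yaw x 70.78 tilt [-0.      0.0003] open 10.7 F [0.4 0.3 0.3] j [-0.26  0.35  1.82  0.    0.98  0.07]
shift tool [68.2  0.  -0.3]
```

View pics/a5.png

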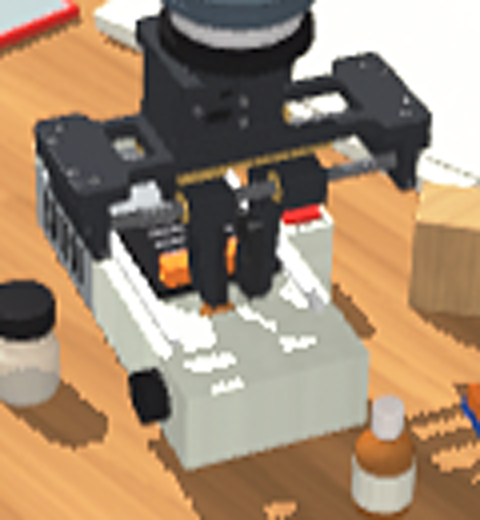

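The cover slides freely with the rib (190,265) against the fingers, and the lamp well is opening behind it. Continue to origin ≈ 99 mm.

>>> send_rows --targets '[[[4,0,0],[0,0,0],12],[[4,0,0],[0,0,0],12],[[4,0,0],[0,0,0],12],[[4,0,0],[0,0,0],12],[[4,0,0],[0,0,0],12],[[4,0,0],[0,0,0],12],[[4,0,0],[0,0,0],12],[[4,0,0],[0,0,0],12],[[4,0,0],[0,0,0],12],[[4,0,0],[0,0,0],12],[[4,0,0],[0,0,0],12],[[4,0,0],[0,0,0],12],[[4,0,0],[0,0,0],12],[[4,0,0],[0,0,0],12],[[3,0,0],[0,0,0],12],[[3,0,0],[0,0,0],12],[[3,0,0],[0,0,0],12],[[3,0,0],[0,0,0],12],[[1,0,0],[0,0,0],12],[[0,0,0],[0,0,0],12]]'

```text
time_s: 9.9
tcp_pos: [562.1, 40.8, 220.7]
tcp_rot: [2.561, 1.819, 0.0]
ft_force: [-0.5, 0.5, -0.7]
opening: 10.9
grasp_force: 0.0
```

```bash
python3 - <<'E'
from h import *
where()
E
```

```text
t 9.9 tip box x,y,z [54.4 -0.2 54.7] yaw x 70.76 tilt [0.0001 0.    ] open 10.9 F [-0.5  0.5 -0.7] j [-0.14  0.39  1.76  0.    0.99  0.2 ]
```

Back off, lift clear, swing aside, and look.

>>> send_rows --targets '[[[-5,0,0],[0,0,0],12],[[-10,0,0],[0,0,0],12],[[0,0,-25],[0,0,0],12],[[0,0,-40],[0,0,0],12],[[0,0,-45],[0,0,0],12],[[0,0,-40],[0,0,0],12],[[-45,0,0],[0,0,0],12],[[-45,0,0],[0,0,0],12],[[-45,0,0],[0,0,0],12],[[-45,0,0],[0,0,0],12],[[-45,0,0],[0,0,0],12],[[-45,0,0],[0,0,0],12],[[-45,0,0],[0,0,0],12],[[-45,0,0],[0,0,0],12],[[0,0,0],[0,0,0],12],[[0,0,0],[0,0,0],12]]'

```text
time_s: 11.5
tcp_pos: [437.3, -314.6, 370.5]
tcp_rot: [-2.564, -1.814, -0.0]
ft_force: [-0.6, -0.7, 0.2]
opening: 10.4
grasp_force: 0.0
```

```bash
python3 - <<'E'
from h import *
where()
p,_=ctrl.read_camera("top");q,_=ctrl.read_camera("side")
h=cv2.cvtColor(p,cv2.COLOR_BGR2HSV);m=cv2.inRange(h,(5,150,120),(18,255,255))
for c in cv2.findContours(m[185:275,250:372],cv2.RETR_EXTERNAL,cv2.CHAIN_APPROX_NONE)[0]:
    if cv2.contourArea(c)>15:
        r=cv2.minAreaRect(c);w=onplane("top",[np.array(r[0])+[250,185]],66)[0,:2]-ORG
        print("rib box x,y",(w@BX).round(1),(w@BY).round(1),"cover x",(w@BX+29).round(1),r)
cv2.imwrite("pics/a6.png",np.hstack([cv2.resize(p[160:290,240:380],(400,371),interpolation=cv2.INTER_CUBIC),cv2.resize(q[170:300,260:400],(400,371),interpolation=cv2.INTER_CUBIC)]))
E
```

```text
t 11.5 tip box x,y,z [-3.222e+02  2.000e-01  2.045e+02] yaw x 70.56 tilt [-0.0003  0.0006] open 10.4 F [-0.6 -0.7  0.2] j [-0.84  0.13  1.73  0.    1.28 -0.5 ]
rib box x,y -0.0 6.6 cover x 29.0 ((79.75000762939453, 49.25), (5.656853675842285, 6.363961219787598), 45.0)
rib box x,y 71.8 0.8 cover x 100.8 ((49.4931526184082, 35.684932708740234), (5.61797571182251, 27.62171173095703), 20.556045532226562)
```

View pics/a6.png

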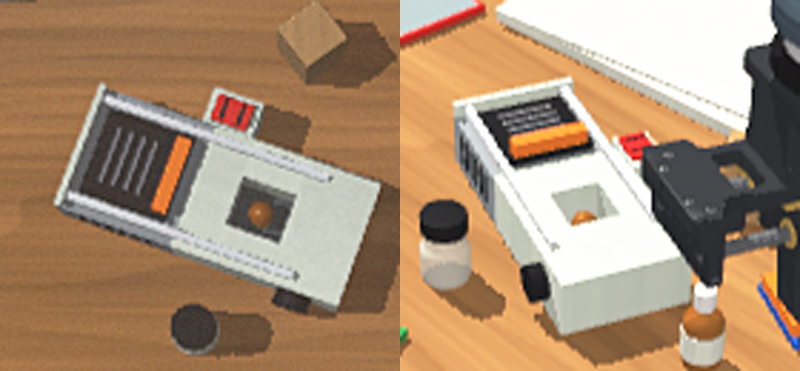

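The cover lies on the rear deck at x ≈ 100 mm, centred. The well is open and the tab is in. Nothing touches the robot, which is 200 mm up. Handing in.

```bash
python3 -c "
from plant import ctrl
print(ctrl.finish_job())"
```

```text
the job is handed in; nothing more can be done
None
```

The job is handed in: the tab is pressed to its stop, and the cover was pushed off its seat and lies on the rear deck at about x = 100 mm, near the centre line; no bystander was seen to move, and the judge's verdict was not shown.

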